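Seat a plaster block in the indexing vice and divide it round to its next facet

TASK

The square plaster block on the rotary table rode up off its parallels when the vice was tightened: tap it straight down with the face of the wooden mallet until it sits on both parallels, then stand the mallet back on the bench, on one face of its head. Next bring the handle of the handwheel up to the top and from there turn it exactly two more full turns clockwise, as seen from the front, stopping with the handle at the top again, so that the block comes round for its next facet. Finally swing the clamp lever outward as far as it goes to lock the table, and leave the things standing around it alone.

Things in the scene. Friction and masses are not known exactly. Their poses are not given: they have to be found in the camera images.
- rotary_table: Indexing fixture fixed to the bench: grey cast rotary table on a plywood riser 215 x 225 mm; its steel disc, 160 mm across, top 103 mm above the bench, carries a small vice. Origin: on the bench under the disc's axis. z up; -x is its front, where the handwheel is; the clamp lever is on its +y side. Jaw tops: 151 mm above the bench, within 80 mm of the axis.
- block_top (a point): Centre of the top face of the plaster block, 60 x 60 x 56 mm, nipped between the vice's jaws on the disc's axis; it stands at least 36 mm above the jaws. Seated, its top is 187 mm above the bench; it starts 5 to 9 mm higher. A downward push or tap of 6 to 10 N slides it down, it stays where it is left, and the parallels stop it.
- block (a joint): Height of the plaster block above its seat (m): 0 = its underside rests on both parallels (two steel strips 12 mm high under it, on the vice's bed). It starts at 0.005 to 0.009 and cannot turn or leave the jaws' line.
- mallet_head (a point): Centre of the mallet's head (0.42 kg in all), a barrel 66 mm across, 110 mm long, standing upright on one flat face: centre 55 mm, free face 110 mm above the bench. The handle, 26 mm thick, leaves half-way up along this point's +y and ends 240 mm away; point x runs along the barrel, down. Grip the barrel from above across its 66 mm, square to the handle, 20 to 30 mm under the upper face.
- wheel_axis (a point): Point on the axis of the handwheel in the plane of the middle of its handle: fixed to the rotary table, 66 mm above the bench, with the rotary table's axes. The handwheel (80 mm across) turns about this point's x axis, its front face 31 mm behind this point (to +x).
- handle_grip (a point): Middle of the handwheel's handle: a black sleeve 17 mm thick, 47 mm long, sticking out of the wheel's front parallel to its axis and 31 mm from it. It spins freely on its pin, so it can be pinched from above (fingers closing sideways) and carried round, the gripper's attitude unchanged, in steps of 0.4 rad or less. Lowest place: 35 mm above the bench. 2 to 3 N turn the wheel; it stays where left.
- wheel (a joint): Angle of the handwheel (rad), growing clockwise seen from the front (handle from the top to the right, the rotary table's -y). 0 = handle straight up, dial zero under the pointer. It starts 0.2 to 1.0 short of 0 (handle left of the top). 16 turns of the wheel make one of the disc, so two turns are 45 degrees. Two turns past 0 reads 12.57.
- work_table (a joint): Angle of the steel disc with the vice and the block (rad), growing clockwise seen from above as the handwheel is turned clockwise: always the handwheel's angle / 16, so it starts near 0 and reads 0.785 (45 degrees) after the two turns. It moves only through the handwheel.
- clamp (a joint): Angle of the clamp lever (rad) about its upright pivot, growing clockwise as seen from above: near 0 (0 to 0.3 at the start) it points to the front and the table is free; it swings outward to the rotary table's left side and stops at 1.5, where the table is locked. Some 2 N at the ball move it; it stays where it is left.
- clamp_ball (a point): Centre of the black ball, 23 mm thick, on the end of the clamp lever, 98 mm above the bench, 60 mm from the lever's pivot.
- clamp_pivot (a point): Point on the upright axis of the clamp lever, at the height of the ball; fixed to the rotary table, with its axes.
- tub: Closed tub 75 mm across and 72 mm tall, standing beside the rotary table; leave it alone. Origin: centre of its underside.
- tape: Roll of masking tape, 100 mm across, 24 mm high, lying flat; leave it alone. Origin: centre of its underside.
- tile: L-shaped test tile 44 x 46 mm and 62 mm tall; leave it alone. Origin: centre of its underside.
- rib: Wooden rib 55 x 105 x 6 mm lying flat; leave it alone. Origin: centre of its underside.

How it is judged:
By the outcome, as a careful person would: the job done as asked, in the order asked, and still so for the second after the job is handed in, with the robot touching nothing.
It also fails if it takes over 72 s, if anything falls off the work surface, if the arm or the gripper's body presses on something with over 40 N, if the wrist force passes 120 N, or if a joint passes its speed limit or range.

ROBOT

A 6-joint arm with a two-finger parallel gripper is mounted at the origin on a cart in front of the work surface, level with it; the furniture and walls round the work are solid. World frame = base frame: x ahead of the robot, y to its left, z up, the work surface at z = 0. Lengths are in m, angles in rad, forces in N, time in s.
With the tool pointing down it reaches from about 0.3 to 0.775 m from the base axis. Payload 14.6 kg.
Tool frame: the origin (TCP) lies at the very end of the fingers, on their centre line; the grasp point (between the pads) lies 19 mm behind it; z points along the fingers, y is the line along which they close (so a half turn about z gives the same grasp; the last joint's range is limited). The gripper opens to 94 mm and grips with 3 to 60 N. Pads are 16 mm wide; open, the fingers measure 119 mm over their backs; the gripper's body (75 mm by 177 mm) begins 78 mm behind the grasp point.
Start: joints at [1.191, 0.3, 1.521, -0, 1.321, -0.067], TCP at [0.169, 0.523, 0.205] pointing down, gripper open.
Joint ranges: [-3.03, 3.03], [-0.79, 2.21], [0.23, 2.52], [-1.04, 4.18], [0, 3.07], [-2.55, 2.55]. Speed limits (rad/s): [2.22, 2.22, 2.57, 3.14, 3.14, 3.14].

INTERFACE

Orientations are given as a 3x3 rotation matrix whose columns are the frame's x, y, z axes.
In Python, from cell import monitor, vision, workorder gives the robot as it stands. The module is installed in compiled form; this text tells all that it offers.
- The arm moves only by the shell command python3 -m handwheel 'ROWS' [OPENING] [FORCE]. ROWS is JSON, a list that holds one entry, the list of rows, each a list of 4 numbers: the shift along the tool's x, y, z in cm, then the turn about the tool's z in degrees. A call has 1 to 5 rows; each row is the pose to reach, as a shift and turn from the pose commanded when the call began, along the tool's axes at that moment; what a row does not reach only later rows make up. A row lasts 1/8 s, in which the tool goes at most 62.5 mm and 10.7 degrees, less where a joint would pass 70% of its speed; a pose out of reach is approached as far as the arm can. A call with a gripper value outside its range is refused whole. OPENING is the closure in counts, from 0 (fully open) to 255 (shut), set as the call begins (- or left out, the last holds). The fingers move at their own pace and stop on an object; FORCE is the grip in N (left out, the last holds). Time passes only in rows, so rows that repeat a pose let the fingers close. It gives the time, the measured TCP pose, the force, the opening and the grip force at its end, in the units of the state.
- monitor.read_state(): the state, without advancing time (a new reading comes with each control period).
- vision.capture(name): name is "side" or "top"; returns the picture (480x640x3 uint8, blue, green, red); there is no depth.
- vision.get_calibration(name): a dict with "camera_matrix" (3x3 intrinsics, pixels), "extrinsics" (4x4, takes a point from camera to world coordinates). Camera axes: x right, y down, z forward; pixel columns grow to the right and rows downward; lengths in m; the calibration is good to about 2 mm. A picture is of the moment at which its call begins. get_calibration takes no time and is no camera call.
- workorder.hand_in(): hands the job in; it is judged then, once.
The state is a dict: "t": time; "joints": joint angles; "joint_vel": joint speeds; "effort": joint torques, N m; "eef_pos": TCP position; "orientation": TCP orientation; "contact_force": force on the tool from outside, world axes, zero at the start; "ft_torque": the same for the moment, N m; "gripper_width": finger opening in m; "gripper_force": force on a finger pad.
Only numpy, scipy, OpenCV 4.12 (cv2) and the standard library are available. Lean on these libraries where they do the work, as an engineer would, in place of code of your own. Each camera call takes 0.05 s, during which the arm holds its last target. There are 200 camera calls.

## Working session

There is one attempt and no reset: what is moved stays moved. The work goes in short steps, Python scripts to look and compute and a shell command to move; the robot and the scene stay as the last step left them, time stands still between calls to the robot, and variables do not carry over. Pictures are saved under pics/ and viewed, at most 10 in all, crops included, and the job is handed in when it is done.

```bash
mkdir -p pics
cat > h.py <<'E'
import numpy as np, cv2
from cell import monitor, vision, workorder
def cal(n):
    c=vision.get_calibration(n); return np.array(c["camera_matrix"]),np.array(c["extrinsics"])
def ray(n,u,v):
    K,T=cal(n); d=T[:3,:3]@np.linalg.solve(K,[u,v,1.]); return T[:3,3],d
def onz(n,u,v,z):
    o,d=ray(n,u,v); return o+d*(z-o[2])/d[2]
def proj(n,p):
    K,T=cal(n); q=K@(T[:3,:3].T@(np.array(p)-T[:3,3])); return q[:2]/q[2]
def two(a,b):
    o1,d1=ray("side",*a); o2,d2=ray("top",*b)
    s=np.linalg.lstsq(np.c_[d1,-d2],o2-o1,rcond=None)[0]
    p,q=o1+s[0]*d1,o2+s[1]*d2
    return (p+q)/2,np.linalg.norm(p-q)
def tool(p):
    s=monitor.read_state(); return 100*np.array(s["orientation"]).T@(np.array(p)-s["eef_pos"])
E
python3 - <<'E'
from h import *
np.set_printoptions(precision=3,suppress=True)
for n in("side","top"):
    im=vision.capture(n); cv2.imwrite(f"pics/{n}0.png",im); K,T=cal(n); print(K,T)
s=monitor.read_state(); print(s)
E
```

```text
[[610.585   0.    325.529]
 [  0.    610.585 246.653]
 [  0.      0.      1.   ]] [[ 0.958 -0.141  0.248  0.162]
 [-0.284 -0.543  0.79  -1.091]
 [ 0.023 -0.828 -0.561  0.9  ]
 [ 0.     0.     0.     1.   ]]
[[613.501   0.    316.705]
 [  0.    613.501 243.559]
 [  0.      0.      1.   ]] [[ 0.005 -0.988  0.156  0.279]
 [-1.    -0.005  0.004  0.004]
 [-0.003 -0.156 -0.988  1.646]
 [ 0.     0.     0.     1.   ]]
{'t': 0.1, 'joints': array([ 1.191,  0.3  ,  1.522, -0.   ,  1.321, -0.067]), 'joint_vel': array([ 0.   , -0.001, -0.002,  0.001, -0.001,  0.001]), 'effort': array([ -0.   , -53.265, -35.328,   0.071,   0.023,  -0.   ]), 'eef_pos': array([0.169, 0.523, 0.205]), 'orientation': array([[-0.951,  0.308, -0.   ],
       [ 0.308,  0.951, -0.001],
       [ 0.   , -0.001, -1.   ]]), 'contact_force': array([-0.289, -0.21 ,  0.671]), 'ft_torque': array([-0.016,  0.055,  0.019]), 'gripper_force': 0.0, 'gripper_width': 0.09423750094023695}
```

View pics/side0.png

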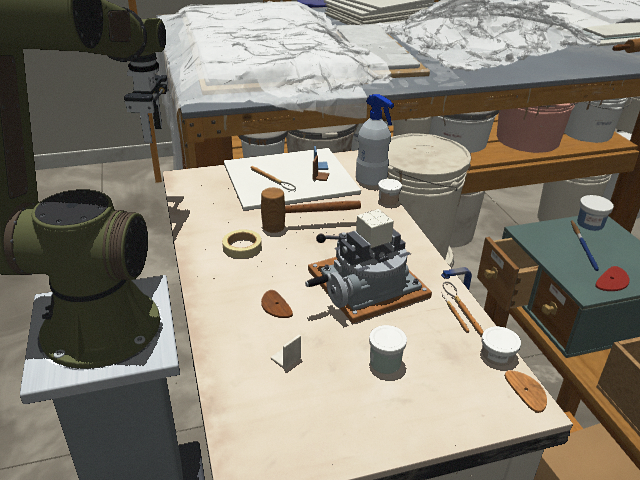

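View pics/top0.png

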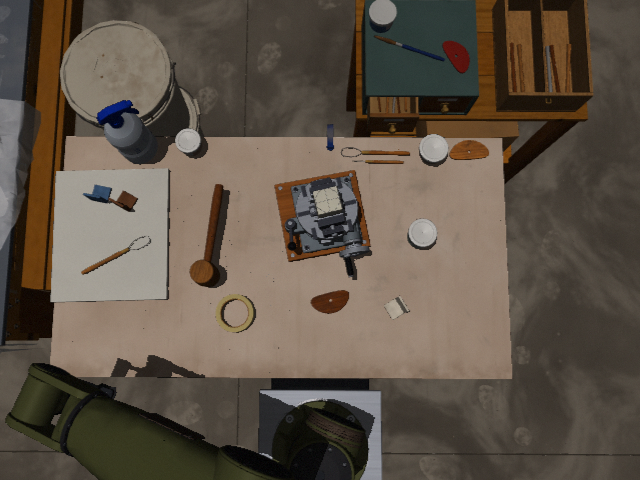

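The side view shows the mallet head near (273,210), the block near (375,228) and the wheel handle near (317,282). In the top view the mallet head is near (204,272), the block near (327,202), the handle near (351,268) and the ball near (293,246). I'll zoom in next.

Run:
```python
from h import *
a=cv2.imread("pics/top0.png")[160:290,270:380]; b=cv2.imread("pics/side0.png")[195:325,300:435]
f=lambda i,s:cv2.resize(i,None,fx=s,fy=s,interpolation=cv2.INTER_CUBIC)
cv2.imwrite("pics/z0.png",np.hstack([f(a,3.2),f(b,3.2)]))
```

```text
(no output)
```

View pics/z0.png

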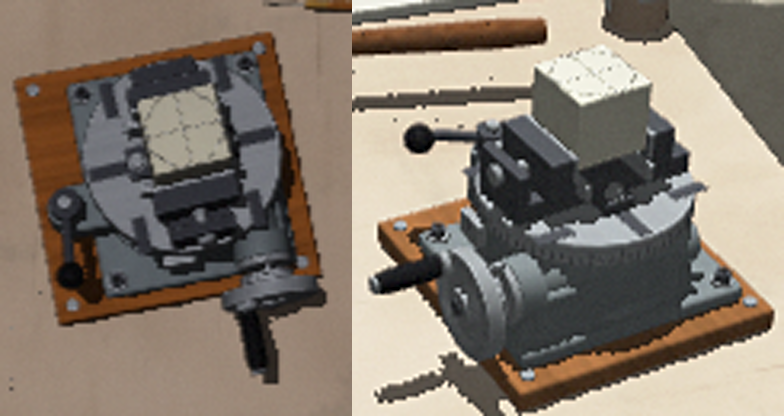

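The zoom shows the block's top centre at top (328.4,200.6) and side (375,219), and the ball at top (292,245) and side (320.6,238). The pivot is at top (290.6,224) and side (343,236). The handle's middle is at top (350,267) and side (317,281).

Run:
```python
from h import *
np.set_printoptions(precision=4,suppress=True)
t=lambda x,y:(270+x/3.2,160+y/3.2); s=lambda x,y:(300+(x-352)/3.2,195+y/3.2)
for n,a,b in [("block",(592,77),(187,130)),("ball",(418,138),(70,272)),("pivot",(490,132),(66,205)),("handle",(405,277),(255,343))]:
    print(n,*two(s(*a),t(*b)))
print("block z.195 top/side",onz("top",*t(187,130),.194),onz("side",*s(592,77),.194))
print("ball z.098",onz("top",*t(70,272),.098),onz("side",*s(418,138),.098))
print("pivot",onz("top",*t(66,205),.105))
c=np.array([onz("top",*t(*p),.02) for p in [(15,80),(270,35),(322,285),(60,322)]]);print(c)
for i in range(4):
    d=c[(i+1)%4]-c[i];print(np.linalg.norm(d),np.degrees(np.arctan2(d[1],d[0])))
im=cv2.imread("pics/top0.png"); hsv=cv2.cvtColor(im,cv2.COLOR_BGR2HSV)
m=cv2.inRange(hsv,(0,110,30),(22,255,230)); k=np.zeros_like(m);k[175:295,180:240]=1;m*=k
n,l,st,ce=cv2.connectedComponentsWithStats(m);i=1+st[1:,4].argmax();print(st[i],ce[i])
pts=np.argwhere(l==i)[:,::-1]; hd=pts[pts[:,1]>255]; print(hd.min(0),hd.max(0),cv2.minEnclosingCircle(hd.astype(np.float32)))
for v in (190,200,210,220,230,240,250): 
    q=pts[pts[:,1]==v][:,0]; print(v,q.min(),q.max(),onz("top",q.mean(),v,.055)[:2])
a=im[170:300,180:250]; b=cv2.imread("pics/side0.png")[175:245,250:370]
cv2.imwrite("pics/z1.png",np.hstack([cv2.resize(a,(308,572)),cv2.resize(b,(480,280)).repeat(1,0) if 0 else cv2.copyMakeBorder(cv2.resize(b,(480,280)),0,292,0,0,0)]))
```

```text
block [ 0.6126 -0.0184  0.1929] 0.0010484723027874674
ball [0.5166 0.0733 0.0998] 0.0034404844717635928
pivot [0.5733 0.0773 0.0932] 0.0011050409322166078
handle [ 0.4631 -0.0747  0.0893] 0.00038505416324225914
block z.195 top/side [ 0.6129 -0.0185  0.194 ] [ 0.6114 -0.0201  0.194 ]
ball z.098 [0.5186 0.0731 0.098 ] [0.5156 0.076  0.098 ]
pivot [0.5716 0.0766 0.105 ]
[[ 0.6958  0.1253  0.02  ]
 [ 0.7363 -0.0919  0.02  ]
 [ 0.5206 -0.1345  0.02  ]
 [ 0.4884  0.0845  0.02  ]]
0.22097154360689197 -79.4419953661049
0.21983519172209243 -168.8266543448765
0.22130553199262432 98.3898376272361
0.2114612379712282 11.150145127216557
[ 190  184   33  102 1107] [208.2719 242.1138]
[190 256] [213 285] ((204.58114624023438, 270.0107421875), 15.411215782165527)
190 214 221 [0.6725 0.2748]
200 212 221 [0.6452 0.2767]
210 211 219 [0.6181 0.2798]
220 209 217 [0.5911 0.2843]
230 208 216 [0.5642 0.286 ]
240 207 214 [0.5375 0.2891]
250 205 212 [0.5109 0.2935]
```

View pics/z1.png

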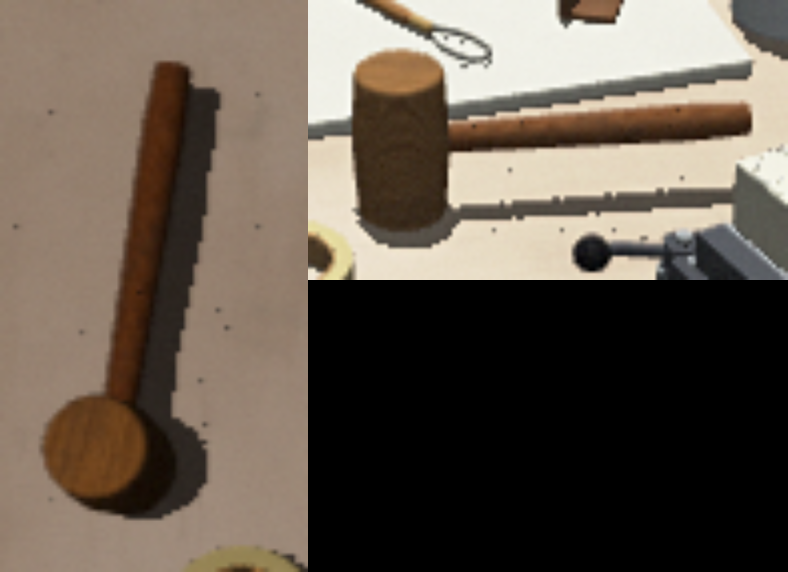

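The mallet's upper face is centred at top (202.0,271.6) and side (273,193.8), and its handle points along about -6.6° in world.

Run:
```python
from h import *
np.set_printoptions(precision=4,suppress=True)
print(two((273,193.75),(202.05,271.6)),onz("top",202.05,271.6,.11),onz("side",273,193.75,.11))
p=(onz("top",202.05,271.6,.11)+onz("side",273,193.75,.11))/2
print(tool([p[0],p[1],.16]), tool([p[0],p[1],.066]))
```

```text
(array([0.4484, 0.2984, 0.1076]), np.float64(0.0007075501697371392)) [0.4478 0.298  0.11  ] [0.4479 0.2941 0.11  ]
[-33.5058 -13.0211   4.5049] [-33.5064 -13.0112  13.9049]
```

```bash
python3 -m handwheel '[[[-5.6,-2.2,0,-5],[-11.2,-4.4,0,-11.4],[-16.8,-6.6,0,-11.4],[-22.4,-8.7,0,-11.4],[-28,-10.9,0,-11.4]]]' 0 40
python3 - <<'E'
from h import *
np.set_printoptions(precision=3,suppress=True)
print(tool([.448,.297,.066])); R=np.array(monitor.read_state()["orientation"]); print(np.degrees(np.arctan2(R[1,1],R[0,1])),R)
E
```

```text
t: 0.72
eef_pos: [0.4033, 0.3319, 0.2053]
orientation: [[-0.994, 0.114, -0.0], [0.114, 0.994, -0.0], [0.0, -0.0, -1.0]]
contact_force: [0.6, 0.6, 0.2]
gripper_width: 0.0938
gripper_force: 0.0
[-4.838 -2.962 13.931]
83.48211955145791 [[-0.994  0.114 -0.   ]
 [ 0.114  0.994 -0.   ]
 [ 0.    -0.    -1.   ]]
```

```bash
python3 -m handwheel '[[[-4.8,-3.0,3,0],[-4.8,-3.0,6,0],[-4.8,-3.0,6,0],[-4.8,-3.0,6,0]]]'
python3 - <<'E'
from h import *
np.set_printoptions(precision=3,suppress=True)
print(tool([.448,.297,.066])); cv2.imwrite("pics/g.png",cv2.resize(vision.capture("side")[130:270,210:370],None,fx=4,fy=4))
E
```

```text
t: 1.23
eef_pos: [0.4464, 0.2988, 0.1466]
orientation: [[-0.994, 0.113, 0.001], [0.113, 0.994, 0.001], [-0.001, 0.001, -1.0]]
contact_force: [0.1, -0.3, 0.0]
gripper_width: 0.0941
gripper_force: 0.0
[-0.172 -0.166  8.061]
```

View pics/g.png

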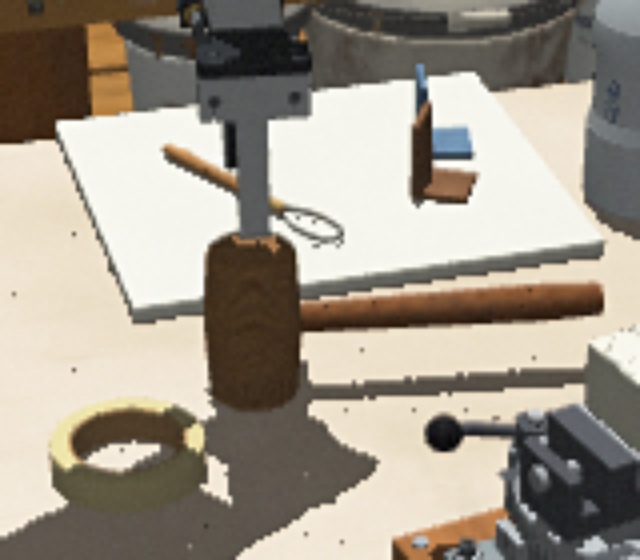

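The fingers hang just above the barrel and straddle it, centred on it at about (255,240) in the crop. I'll go down and grip.

```bash
python3 -m handwheel '[[[-0.2,-0.2,3,0],[-0.2,-0.2,6,0],[-0.2,-0.2,8,0],[-0.2,-0.2,8,0]]]' 
python3 -m handwheel '[[[0,0,0,0],[0,0,0,0],[0,0,0,0],[0,0,0,0],[0,0,0,0]]]' 255 50
python3 -m handwheel '[[[0,0,-2,0],[0,0,-6,0],[0,0,-11,0],[0,0,-17,0],[0,0,-21,0]]]'
python3 - <<'E'
from h import *
np.set_printoptions(precision=3,suppress=True)
print(tool([.612,-.019,.275]))
E
```

```text
t: 1.78
eef_pos: [0.4477, 0.2963, 0.0655]
orientation: [[-0.994, 0.113, -0.001], [0.113, 0.994, -0.0], [0.001, -0.0, -1.0]]
contact_force: [0.6, 0.9, 1.1]
gripper_width: 0.0939
gripper_force: 0.0
t: 2.4
eef_pos: [0.4485, 0.2964, 0.0662]
orientation: [[-0.994, 0.113, 0.001], [0.113, 0.994, 0.001], [-0.001, 0.001, -1.0]]
contact_force: [-2.1, 2.0, 6.2]
gripper_width: 0.0658
gripper_force: 49.9
t: 3.02
eef_pos: [0.448, 0.2957, 0.2777]
orientation: [[-0.994, 0.114, 0.001], [0.114, 0.994, 0.0], [-0.001, 0.0, -1.0]]
contact_force: [0.6, -0.5, -4.9]
gripper_width: 0.0656
gripper_force: 49.9
[-19.872 -29.402   0.273]
```

```bash
python3 -m handwheel '[[[-3.4,-5,-0.5,0],[-6.8,-10,-0.5,0],[-10.2,-15,-0.5,0],[-13.4,-20,-0.5,0],[-16.7,-25,-0.5,0]]]'
python3 -m handwheel '[[[-2,-3,0,0],[-3.1,-4.4,0,0],[-3.1,-4.4,0,0],[-3.1,-4.4,0,0]]]'
python3 - <<'E'
from h import *
np.set_printoptions(precision=3,suppress=True)
print(tool([.612,-.019,.253]))
a=vision.capture("side")[120:320,280:440]
cv2.imwrite("pics/tap.png",cv2.resize(a,None,fx=3,fy=3))
E
```

```text
t: 3.65
eef_pos: [0.5859, 0.0266, 0.2797]
orientation: [[-0.994, 0.114, -0.002], [0.114, 0.994, -0.0], [0.002, -0.0, -1.0]]
contact_force: [0.8, 0.6, -4.3]
gripper_width: 0.0655
gripper_force: 49.9
t: 4.15
eef_pos: [0.6111, -0.0175, 0.2803]
orientation: [[-0.994, 0.113, -0.001], [0.113, 0.994, 0.0], [0.001, 0.0, -1.0]]
contact_force: [-0.1, -0.4, -4.3]
gripper_width: 0.0655
gripper_force: 49.9
[-0.107 -0.138  2.734]
```

View pics/tap.png

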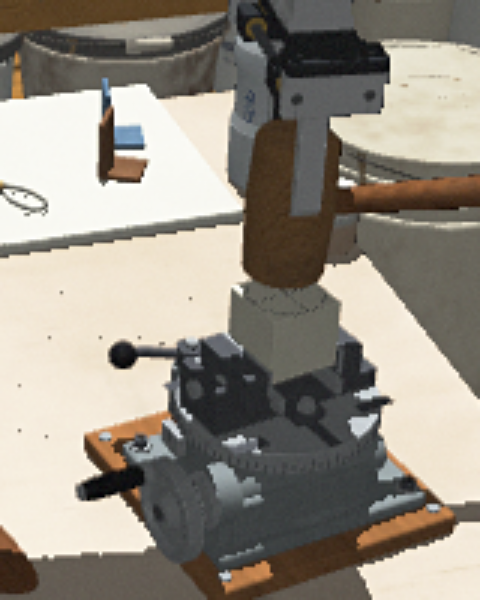

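The mallet is centred over the block with its handle clear of everything. I'll press down gently and watch the force.

```bash
python3 -m handwheel '[[[-0.1,-0.1,0.7,0],[-0.1,-0.1,1.4,0],[-0.1,-0.1,1.8,0],[-0.1,-0.1,1.8,0]]]' | egrep "pos|contact"
python3 -m handwheel '[[[0,0,0.15,0],[0,0,0.3,0],[0,0,0.4,0],[0,0,0.5,0],[0,0,0.5,0]]]'| egrep "pos|contact"
python3 -m handwheel '[[[0,0,0.1,0],[0,0,0.2,0],[0,0,0.3,0],[0,0,0.3,0]]]'| egrep "pos|contact"
```

```text
eef_pos: [0.6122, -0.0197, 0.262]
contact_force: [0.8, -0.2, -4.9]
eef_pos: [0.6124, -0.0198, 0.2577]
contact_force: [-1.9, 0.4, 1.7]
eef_pos: [0.6124, -0.0198, 0.2542]
contact_force: [-0.0, -0.3, -0.5]
```

```bash
for i in 1 ; do python3 -m handwheel '[[[0,0,0.1,0],[0,0,0.15,0],[0,0,0.15,0]]]' | egrep "pos|contact"; done
python3 -m handwheel '[[[0,0,0.05,0],[0,0,0.1,0],[0,0,0.1,0]]]'| egrep "pos|contact"
```

```text
eef_pos: [0.6124, -0.0197, 0.2532]
contact_force: [-1.9, -0.3, 4.2]
eef_pos: [0.6125, -0.0198, 0.2531]
contact_force: [-3.7, 0.3, 10.1]
```

```bash
python3 -m handwheel '[[[0,0,0.1,0],[0,0,0.1,0]]]' | egrep "pos|contact"
python3 -m handwheel '[[[0,0,-1,0],[0,0,-2.5,0],[0,0,-3,0],[0,0,-3,0]]]' | egrep "pos|contact"
python3 - <<'E'
from h import *
np.set_printoptions(precision=3,suppress=True)
print(tool([.448,.297,.275]))
E
```

```text
eef_pos: [0.6125, -0.0197, 0.253]
contact_force: [-6.7, 1.1, 16.2]
eef_pos: [0.6125, -0.0197, 0.2811]
contact_force: [-0.0, -0.3, -5.3]
[19.938 29.602  0.603]
```

```bash
python3 -m handwheel '[[[3.4,5,0,0],[6.8,10,0,0],[10.2,15,0,0],[13.4,20,0,0],[16.7,25,0,0]]]' | egrep "pos|contact"
python3 -m handwheel '[[[2,3,0,0],[3.2,4.6,3,0],[3.2,4.6,9,0],[3.2,4.6,15,0],[3.2,4.6,18,0]]]'| egrep "pos|contact"
python3 -m handwheel '[[[0,0,1,0],[0,0,2,0],[0,0,2.5,0],[0,0,2.5,0]]]'| egrep "pos|contact"
```

```text
eef_pos: [0.4736, 0.2491, 0.2806]
contact_force: [0.7, 0.8, -3.8]
eef_pos: [0.4468, 0.2962, 0.0974]
contact_force: [0.8, 1.2, -4.2]
eef_pos: [0.4485, 0.2971, 0.0764]
contact_force: [1.1, 0.5, -4.1]
```

```bash
python3 -m handwheel '[[[0,0,0.4,0],[0,0,0.7,0],[0,0,0.9,0],[0,0,0.9,0]]]' | egrep "pos|contact"
python3 -m handwheel '[[[0,0,0.1,0],[0,0,0.1,0]]]' | egrep "pos|contact"
```

```text
eef_pos: [0.4482, 0.2969, 0.0668]
contact_force: [0.7, 0.2, -4.3]
eef_pos: [0.4484, 0.297, 0.0663]
contact_force: [-1.8, -0.1, 1.0]
```

```bash
python3 -m handwheel '[[[0,0,0,0],[0,0,0,0],[0,0,0,0],[0,0,0,0]]]' 0 | egrep "width|pos|contact"
python3 -m handwheel '[[[0,0,-1,0],[0,0,-4,0],[0,0,-8,0],[0,0,-13,0],[0,0,-14,0]]]'| egrep "pos|contact"
python3 - <<'E'
from h import *
np.set_printoptions(precision=4,suppress=True)
print(tool([.462,-.075,.206]))
cv2.imwrite("pics/m.png",cv2.resize(vision.capture("side")[150:320,240:440],None,fx=4,fy=3.5))
t=vision.capture("top");cv2.imwrite("pics/t2.png",t)
# dark sleeve, top view, in window
g=cv2.cvtColor(t,cv2.COLOR_BGR2GRAY);m=np.zeros_like(g);w=g[255:278,338:364]
print(w)
E
```

```text
eef_pos: [0.4483, 0.297, 0.066]
contact_force: [-0.4, -0.2, 0.1]
gripper_width: 0.0938
eef_pos: [0.4492, 0.2975, 0.2099]
contact_force: [-0.2, -0.3, -0.4]
[ -5.5015 -36.8622   0.2867]
[[156  96  75  77  54  50  96 118 135 131 112  89  48  56  49  45  51  44
   28  32  40  45  47  45  48  45]
 [157 114  54  32  30  44  98 120  93  74  59  37  34  41  37  34  30  29
   45  48  45  47  46  47  48  48]
 [158 159 131  97  86  54  40  33  55  30  16  12  40  48  47  45  45  46
   47  48  46  47  47  47  48 135]
 [157 163 162 159 154  80  38  16  15  17  15  12  21  44  48  48  49  47
   50  47  45  49 138 151 153 153]
 [157 161 160 164 160  84  30  14  15  13  15  10   9  41  48  47 142 154
   81 138 154 152 154 156 157 157]
 [156 163 162 163 160 156  97  31  10  15  14  11  10  42  47  49  57 137
  152 157 159 158 157 156 156 153]
 [159 163 163 161 159 162  99  31  10  16  15  15  10  25  42  48 142 158
  159 156 158 158 157 158 158 156]
 [156 162 159 159 160 162 159  67   9  13  20  13  13  23  42  49 143 160
  159 159 160 157 158 158 157 157]
 [158 162 164 158 160 162 161  70  10  14  1
[... 891 characters left out ...]
23  44  47
   50 142 158 159 157 157 158 157]
 [158 160 159 161 161 160 161 159 125  49  14  19  19  16   8  21  44  47
   48 143 157 158 156 158 158 157]
 [160 160 161 161 162 161 160 162 158  66  12  19  17  12  11  19  42  47
   47 145 160 160 160 158 158 159]
 [160 159 159 159 160 160 160 162 160  97  29  13  13  14  10  31  47  48
   49 143 159 159 159 161 158 155]
 [161 160 161 156 161 160 163 163 161 158  67  43  50  68  69  46  46  48
   48 145 160 159 157 157 157 156]
 [161 160 158 160 161 160 162 161 162 162 118 110  96  71  56  46  48  47
   52 144 159 159 159 159 158 158]
 [161 160 161 161 160 160 160 159 162 160 131 122 152 156  80  47  47  45
   48 144 158 161 160 160 159 154]]
```

View pics/m.png

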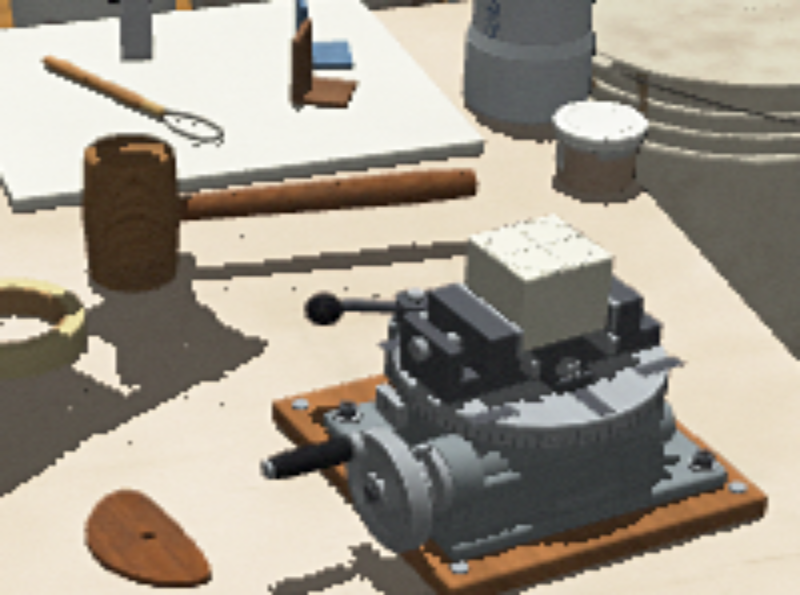

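The mallet stands upright again and its handle is clear. The sleeve's middle is at top (348.9,266.2) and side (318,280.9), and the table yaw is about 11°.

Run:
```python
from h import *
np.set_printoptions(precision=4,suppress=True)
p,e=two((318,280.9),(348.9,266.2)); print(p,e)
y=np.radians(11); ex=np.array([np.cos(y),np.sin(y)]);ey=np.array([-np.sin(y),np.cos(y)])
th=np.arccos((p[2]-.066)/.031); c=p[:2]-ey*.031*np.sin(th); print("theta",-th,"axis",c, "handle rel",(c-[.6122,-.019])@np.c_[ex,ey])
print(tool([*p[:2],.20]))
```

```text
[ 0.4663 -0.0729  0.089 ] 0.0008407950587784117
theta -0.7341058882028952 axis [ 0.4702 -0.0933] handle rel [-0.1535 -0.0458]
[ -5.9691 -36.5535   0.668 ]
```

```bash
python3 -m handwheel '[[[-1,-6,0,-9],[-2,-12,0,-17.5],[-3,-18,0,-17.5],[-4,-24,0,-17.5],[-5,-30,0,-17.5]]]' 120 10| egrep "pos|contact"
python3 - <<'E'
from h import *
np.set_printoptions(precision=4,suppress=True)
print(tool([.466,-.073,.070]));R=np.array(monitor.read_state()["orientation"]); print(np.degrees(np.arctan2(R[1,1],R[0,1])))
E
```

```text
eef_pos: [0.463, -0.0086, 0.2046]
contact_force: [1.2, 0.2, -0.4]
[ 0.9082 -6.3826 13.4548]
100.98453023528093
```

```bash
python3 -m handwheel '[[[0.9,-6.0,1,0],[0.9,-6.2,5,0],[0.9,-6.2,8,0],[0.9,-6.2,8,0],[0.9,-6.2,8,0]]]' 120 10| egrep "pos|contact|width"
python3 - <<'E'
from h import *
np.set_printoptions(precision=4,suppress=True)
print(tool([.465,-.073,.070]))
b=vision.capture("side")[200:340,270:410]
a=vision.capture("top")[200:300,300:400]
cv2.imwrite("pics/h.png",np.hstack([cv2.resize(a,(400,400)),cv2.resize(b,(400,400))]))
E
```

```text
eef_pos: [0.4671, -0.0693, 0.1265]
contact_force: [0.2, 0.5, 1.0]
gripper_width: 0.0495
[ 0.2744 -0.326   5.6504]
```

View pics/h.png

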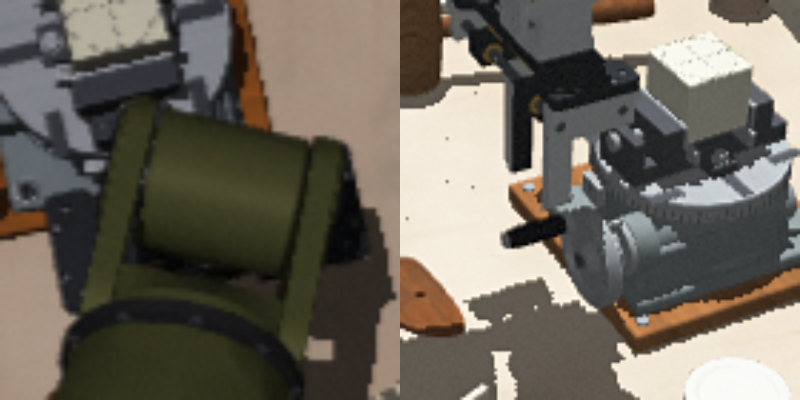

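The fingers straddle the handle, which runs from about (505,240) to (565,220) in the side crop. I'll lower and pinch.

```bash
python3 -m handwheel '[[[0.3,-0.3,2,0],[0.3,-0.3,4,0],[0.3,-0.3,5.65,0],[0.3,-0.3,5.65,0]]]' | egrep "pos|contact|width"
python3 -m handwheel '[[[0,0,0,0],[0,0,0,0],[0,0,0,0],[0,0,0,0]]]' 255 15| egrep "pos|contact|width|force"
```

```text
eef_pos: [0.4643, -0.0727, 0.0694]
contact_force: [0.0, -0.9, 0.7]
gripper_width: 0.0501
eef_pos: [0.4646, -0.0728, 0.0698]
contact_force: [-0.8, 1.3, 3.2]
gripper_width: 0.0164
gripper_force: 15.0
```

```bash
python3 -m handwheel '[[[0,-0.46,-0.34,0],[0,-1.01,-0.61,0],[0,-1.61,-0.76,0],[0,-2.08,-0.80,0],[0,-2.08,-0.80,0]]]' | egrep "pos|contact|width|force"
```

```text
eef_pos: [0.4688, -0.094, 0.0786]
contact_force: [-5.0, -2.4, 13.5]
gripper_width: 0.0163
gripper_force: 15.0
```

```bash
python3 -m handwheel '[[[0,0,-0.08,0],[0,0,-0.08,0],[0,0,-0.08,0]]]' | egrep "pos|contact|width|force"
python3 -m handwheel '[[[0,-0.96,0.15,0],[0,-1.82,0.59,0],[0,-2.51,1.28,0],[0,-2.95,2.14,0],[0,-3.1,3.1,0]]]' | egrep "pos|contact|width|force"
python3 -m handwheel '[[[0,0,0,0],[0,0,0,0]]]' | egrep "pos|contact|width|force"
```

```text
eef_pos: [0.4687, -0.0936, 0.0787]
contact_force: [-1.7, -1.5, 7.1]
gripper_width: 0.0164
gripper_force: 15.0
eef_pos: [0.4747, -0.1247, 0.0473]
contact_force: [0.3, -1.1, 1.8]
gripper_width: 0.0164
gripper_force: 15.0
eef_pos: [0.4747, -0.1246, 0.0471]
contact_force: [2.1, -9.4, -2.4]
gripper_width: 0.0163
gripper_force: 15.0
```

```bash
python3 -m handwheel '[[[0,0.15,0.96,0],[0,0.59,1.82,0],[0,1.28,2.51,0],[0,2.14,2.95,0],[0,3.1,3.1,0]]]' | egrep "pos|contact|width"
python3 -m handwheel '[[[0,0,0,0],[0,0,0,0]]]' | egrep "pos|contact"
python3 -m handwheel '[[[0,0.96,-0.15,0],[0,1.82,-0.59,0],[0,2.51,-1.28,0],[0,2.95,-2.14,0],[0,3.1,-3.1,0]]]' | egrep "pos|contact|width"
python3 -m handwheel '[[[0,0,0,0],[0,0,0,0]]]' | egrep "pos|contact"
```

```text
eef_pos: [0.4686, -0.0928, 0.0165]
contact_force: [-3.1, -3.7, 19.6]
gripper_width: 0.0166
eef_pos: [0.4685, -0.0926, 0.0166]
contact_force: [0.1, 1.9, 7.7]
eef_pos: [0.4629, -0.0635, 0.0478]
contact_force: [4.7, -20.5, -2.4]
gripper_width: 0.0165
eef_pos: [0.4629, -0.0637, 0.0477]
contact_force: [2.3, -14.8, 1.0]
```

```bash
python3 -m handwheel '[[[0,-0.21,-1.0,0],[0,-0.65,-1.86,0],[0,-1.34,-2.55,0],[0,-2.2,-2.99,0],[0,-3.16,-3.14,0]]]' | egrep "pos|contact|width"
python3 -m handwheel '[[[0,-0.96,0.15,0],[0,-1.82,0.59,0],[0,-2.51,1.28,0],[0,-2.95,2.14,0],[0,-3.1,3.1,0]]]' | egrep "pos|contact"
python3 -m handwheel '[[[0,0.15,0.96,0],[0,0.59,1.82,0],[0,1.28,2.51,0],[0,2.14,2.95,0],[0,3.1,3.1,0]]]' | egrep "pos|contact"
python3 -m handwheel '[[[0,0.96,-0.15,0],[0,1.82,-0.59,0],[0,2.51,-1.28,0],[0,2.95,-2.14,0],[0,3.1,-3.1,0]]]' | egrep "pos|contact"
python3 -m handwheel '[[[0,-0.15,-0.96,0],[0,-0.59,-1.82,0],[0,-1.28,-2.51,0],[0,-2.14,-2.95,0],[0,-3.1,-3.1,0]]]' | egrep "pos|contact"
python3 -m handwheel '[[[0,0,0,0],[0,0,0,0],[0,0,0,0]]]' | egrep "t:|pos|contact|width"
```

```text
eef_pos: [0.4685, -0.0936, 0.0788]
contact_force: [3.1, 3.6, -7.3]
gripper_width: 0.0167
eef_pos: [0.4746, -0.1248, 0.047]
contact_force: [3.2, 3.5, 1.5]
eef_pos: [0.4686, -0.0933, 0.0165]
contact_force: [1.7, -2.5, 13.3]
eef_pos: [0.4628, -0.0636, 0.048]
contact_force: [7.0, -14.4, -2.4]
eef_pos: [0.4684, -0.0933, 0.0788]
contact_force: [4.9, 3.7, -2.7]
t: 20.52
eef_pos: [0.4685, -0.0937, 0.0787]
contact_force: [3.6, -1.0, 3.0]
gripper_width: 0.0163
```

```bash
python3 -m handwheel '[[[0,-0.05,0,0],[0,-0.05,0,0],[0,-0.05,0,0]]]' | egrep "pos|contact"
python3 -m handwheel '[[[0,0,0,0],[0,0,0,0],[0,0,0,0]]]' 120 | egrep "pos|contact|width"
python3 -m handwheel '[[[0,0,-2,0],[0,0,-5,0],[0,0,-9,0],[-0.5,3,-12,0],[-0.5,6,-12,0]]]' | egrep "pos|contact|width"
python3 - <<'E'
from h import *
np.set_printoptions(precision=4,suppress=True)
print(tool([.516,.0745,.15]))
b=vision.capture("side")[190:330,290:430]; t=vision.capture("top")[150:290,270:410]
cv2.imwrite("pics/e.png",np.hstack([cv2.resize(t,(390,390)),cv2.resize(b,(390,390))]))
E
```

```text
eef_pos: [0.4686, -0.0942, 0.0787]
contact_force: [2.6, 2.8, 4.4]
eef_pos: [0.4683, -0.0944, 0.0784]
contact_force: [0.8, -0.7, -0.3]
gripper_width: 0.0428
eef_pos: [0.4628, -0.0341, 0.2006]
contact_force: [0.2, -0.2, -0.4]
gripper_width: 0.0502
[-7.2699  9.6574  5.076 ]
```

View pics/e.png

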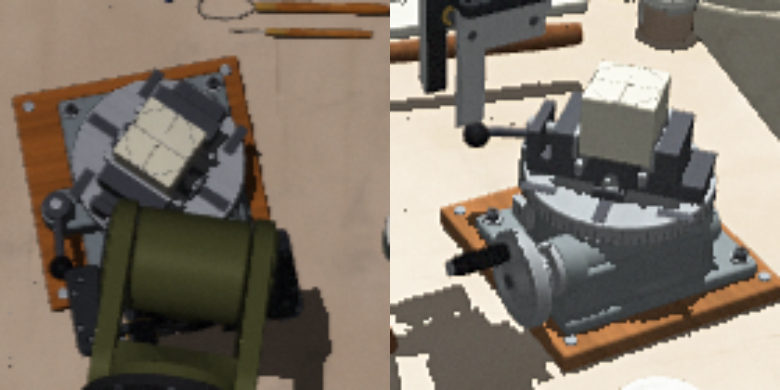

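The block has come round about 45° and the handle is at the top. The ball is at top (292.2,245.8) and side (321.6,237.7), unchanged. Next is the clamp.

```bash
python3 -m handwheel '[[[-3.5,4.8,0,4],[-7,9.4,1,8.4],[-7.3,9.6,4,8.4],[-7.3,9.6,5,8.4],[-7.3,9.6,5,8.4]]]' | egrep "pos|contact"
python3 - <<'E'
from h import *
np.set_printoptions(precision=4,suppress=True)
print(tool([.516,.0745,.082]))
E
```

```text
eef_pos: [0.5153, 0.0728, 0.1485]
contact_force: [0.1, 1.3, 0.2]
[-0.0859  0.1724  6.6453]
```

```bash
python3 -m handwheel '[[[0,0.1,2.5,0],[0,0.1,5,0],[0,0.1,6.6,0],[0,0.1,6.6,0]]]' | egrep "pos|contact"
python3 -m handwheel '[[[0,0,0,0],[0,0,0,0],[0,0,0,0],[0,0,0,0]]]' 255 12 | egrep "pos|contact|width|force"
python3 - <<'E'
from h import *
np.set_printoptions(precision=2,suppress=True)
s=monitor.read_state();p=np.array(s["eef_pos"])[:2]; c=np.array([.573,.0775]); v=p-c
a=np.arctan2(v[1],v[0]); print(np.linalg.norm(v),np.degrees(a)%360)
c=p-.06*np.array([np.cos(a),np.sin(a)]); print(c)
R=np.array(s["orientation"])
for d in range(0,91,10):
    b=a-np.radians(d); q=np.r_[c+.06*np.array([np.cos(b),np.sin(b)])-p,0]; print(d,100*R.T@q)
E
```

```text
eef_pos: [0.5154, 0.0742, 0.0826]
contact_force: [-0.3, 0.5, 0.8]
eef_pos: [0.5157, 0.0746, 0.0831]
contact_force: [-0.8, -1.8, 4.2]
gripper_width: 0.0221
gripper_force: 12.0
0.05740546480163822 182.92506012194335
[0.58 0.08]
0 [0. 0. 0.]
10 [-0.08  1.04 -0.  ]
20 [-0.35  2.05 -0.  ]
30 [-0.79  3.    0.  ]
40 [-1.38  3.87  0.  ]
50 [-2.12  4.61  0.  ]
60 [-2.97  5.21  0.  ]
70 [-3.91  5.66  0.  ]
80 [-4.92  5.94  0.  ]
90 [-5.96  6.04  0.  ]
```

```bash
python3 -m handwheel '[[[-0.1,1.04,0,10],[-0.35,2.05,0,20],[-0.8,3,0,30],[-1.38,3.87,0,40],[-1.38,3.87,0,40]]]' | egrep "pos|contact|width"
python3 - <<'E'
from h import *
np.set_printoptions(precision=2,suppress=True)
s=monitor.read_state();p=np.array(s["eef_pos"])[:2]; a=np.radians(142.9)
c=p-.06*np.array([np.cos(a),np.sin(a)]); print(c)
R=np.array(s["orientation"])
for d in (10,20,30,35,40,45):
    b=a-np.radians(d); q=np.r_[c+.06*np.array([np.cos(b),np.sin(b)])-p,0]; print(d,100*R.T@q)
E
```

```text
eef_pos: [0.5272, 0.1149, 0.083]
contact_force: [-5.6, 3.8, 8.0]
gripper_width: 0.0225
[0.58 0.08]
10 [-0.08  1.04  0.  ]
20 [-0.35  2.05 -0.  ]
30 [-0.78  3.01 -0.  ]
35 [-1.06  3.45 -0.  ]
40 [-1.37  3.87 -0.  ]
45 [-1.72  4.26 -0.  ]
```

```bash
python3 -m handwheel '[[[-0.1,1.04,0,10],[-0.33,2.05,0,20],[-0.72,3,0,30],[-0.72,3,0,30],[-0.72,3,0,30]]]' | egrep "pos|contact|width"
python3 -m handwheel '[[[-0.1,0.4,0,4],[-0.1,0.4,0,4],[-0.1,0.4,0,4]]]' | egrep "pos|contact|width"
```

```text
eef_pos: [0.5513, 0.134, 0.0829]
contact_force: [-1.6, 6.4, 4.9]
gripper_width: 0.0217
eef_pos: [0.5552, 0.135, 0.0829]
contact_force: [-2.3, 9.0, 4.3]
gripper_width: 0.022
```

```bash
python3 -m handwheel '[[[0,0.2,0,2],[0,0.3,0,3],[0,0.3,0,3]]]' | egrep "pos|contact"
python3 -m handwheel '[[[0,0.1,0,1],[0,0.2,0,2],[0,0.2,0,2]]]' | egrep "pos|contact"
```

```text
eef_pos: [0.5579, 0.136, 0.0829]
contact_force: [-3.3, 10.1, 3.6]
eef_pos: [0.5599, 0.1365, 0.0829]
contact_force: [-2.2, 10.5, 4.0]
```

```bash
python3 -m handwheel '[[[0,0.1,0,1],[0,0.2,0,1],[0,0.2,0,1]]]' | egrep "pos|contact"
```

```text
eef_pos: [0.5606, 0.1366, 0.0827]
contact_force: [-11.6, 5.5, 8.5]
```

```bash
python3 -m handwheel '[[[0,0.1,0,0],[0,0.1,0,0]]]' | egrep "pos|contact"
python3 -m handwheel '[[[0,0,0,0],[0,0,0,0],[0,0,0,0]]]' 120 | egrep "pos|contact|width"
python3 -m handwheel '[[[0,0,-3,0],[0,0,-8,0],[0,0,-14,0],[0,0,-19,0]]]' | egrep "pos|contact"
python3 -m handwheel '[[[5,0,0,0],[10,0,0,0],[15,0,0,0],[20,0,0,0],[20,0,0,0]]]' | egrep "t:|pos|contact"
python3 - <<'E'
from h import *
b=vision.capture("side")[190:330,290:430]; t=vision.capture("top")[150:290,270:410]
cv2.imwrite("pics/f.png",np.hstack([cv2.resize(t,(400,400),interpolation=2),cv2.resize(b,(400,400),interpolation=2)]))
E
```

```text
eef_pos: [0.5608, 0.1366, 0.0826]
contact_force: [-17.7, 5.1, 12.4]
eef_pos: [0.5633, 0.1359, 0.0826]
contact_force: [0.4, 0.5, 1.9]
gripper_width: 0.0479
eef_pos: [0.5632, 0.136, 0.2751]
contact_force: [1.2, -0.2, -0.8]
t: 28.12
eef_pos: [0.5186, 0.3339, 0.2721]
contact_force: [-0.5, 0.7, -0.9]
```

View pics/f.png

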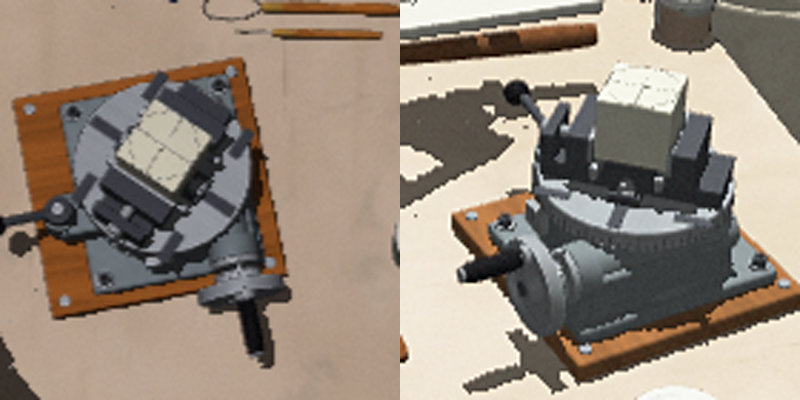

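The lever now points outward at its stop. The handle is at the top, above the wheel's middle, the block is seated and turned 45°, and the arm is clear.

```bash
python3 -c "
from cell import workorder; print(workorder.hand_in())"
```

```text
the job is handed in; nothing more can be done
None
```

I handed the job in after about 28 s of robot time: the block is seated on its parallels, the mallet stands on its face, the handwheel has made two full clockwise turns with its handle at the top again, and the clamp lever is out against its stop. The judge's verdict isn't shown, so I rely on force and position readings and the last pictures.

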